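# Put the cover on the dry bath's tube block

## Robot

A 6-joint arm with a two-finger parallel gripper is mounted at the origin on the work surface. World frame = base frame: x ahead of the robot, y to its left, z up, the work surface at z = 0. Lengths are in mm, angles in rad, forces in N, time in s.
With the tool pointing down it reaches from about 275 to 750 mm from the base axis. Payload 10.2 kg.
Tool frame: the origin (TCP) lies midway between the tips of the shut fingers; the grasp point (between the pads) lies 19 mm behind it; z points along the fingers, y is the line along which they close (so a half turn about z gives the same grasp; the last joint's range is limited). The gripper opens to 85 mm and grips with 20 to 120 N. Pads are 22 mm wide; open, the fingers measure 114 mm over their backs; the gripper's body (76 mm by 85 mm) begins 54 mm behind the grasp point. The pads swing forward as they close: fully open they stand 13 mm farther back than shut.
Start: joints at [-0.223, 0.313, 1.498, -0, 1.331, -0.223], TCP at [525.006, -0.013, 231.294] pointing down, gripper open.
Joint ranges: [-2.94, 2.94], [-0.97, 2.17], [0.19, 2.56], [-1.23, 4.37], [0.02, 3.11], [-2.88, 2.88]. Speed limits (rad/s): [2.39, 2.39, 3.01, 3.14, 3.14, 3.14].

## Interface

Orientations are given as a unit quaternion [w, x, y, z].
In Python, from rig import ctrl gives the robot as it stands.
- The arm moves only by the tool arm_command, never from a script. Its argument "increments" is a list of rows, each an object with "dr": the turn, a rotation vector about the tool's x, y, z in units of pi/4 rad (1.0 is pi/4 rad), a list of three; "offset": the shift along the tool's x, y, z in units of 120 mm (1.0 is 120 mm), a list of three; "hand": the opening, from -1 (shut) to 1 (fully open). A call has 1 to 8 rows; each row shifts and turns the commanded pose from where the row before left it, along the tool's axes as they then stand; what a row does not reach is not made up. A row lasts 1/10 s, in which the tool goes at most 50 mm and 8.59 degrees, less where a joint would pass 70% of its speed; a pose out of reach is approached as far as the arm can. A call with a number of a shift or a turn outside -1 to 1 is refused whole. A call with a gripper value outside its range is refused whole. The fingers move at their own pace and stop on an object; "grip_force" is the grip in N (left out, the last holds). Time passes only in rows, so rows that do not move let the fingers close. It gives the time, the measured TCP pose, the force, the opening and the grip force at its end, in the units of the state.
- ctrl.sense(): the state, without advancing time (a new reading comes with each control period).
- ctrl.capture(name): name is "scene" or "side" or "wrist"; returns the picture (384x512x3 uint8, red, green, blue); there is no depth.
- ctrl.camera_info(name): a dict with "K" (3x3 intrinsics, pixels), "dist" ([k1, k2, p1, p2, k3] as OpenCV has them; the pictures are not rectified), "R" (3x3) and "t" (3): a world point X has camera coordinates R X + t. Camera axes: x right, y down, z forward; pixel columns grow to the right and rows downward; lengths in mm; the calibration is good to about 2 mm. A picture is of the moment at which its call begins: read the wrist's pose just before it. camera_info takes no time and is no camera call; for the wrist camera it gives the pose at the moment of the call.
- ctrl.finish_job(): hands the job in; it is judged then, once.
The state is a dict: "time_s": time; "joints": joint angles; "dq": joint speeds; "tau": joint torques, N m; "eef_pos": TCP position; "ee_rot": TCP orientation; "force": force on the tool from outside, world axes, zero at the start; "wrist_torque": the same for the moment, N m; "grip_width": opening from 0.0 (shut) to 1.0 (fully open); "grip_force": force on a finger pad.
Only numpy, scipy, OpenCV 4.12 (cv2) and the standard library are available. Lean on these libraries where they do the work, as an engineer would, in place of code of your own. Each camera call takes 0.05 s, during which the arm holds its last target. There are 200 camera calls.

## Task

Take the small black cover out of its steel rest and lay it on the metal tube block of the dry bath, edges flush with the block all round and the cover's notched corner at the block corner with the probe port, so that the port stays open. The rest and the dry bath leave room for fingers on different pairs of the cover's sides, so on the way set the cover down flat on the bench, let go, and take it again the other way. Set it down gently each time, do not drop it, and leave the bottle, tube rack and tub where they are.

Things in the scene. Friction and masses are not known exactly. Their poses are not given: they have to be found in the camera images.
- cover: Loose black plastic cover, a flat plate 60 (its x) x 50 (its y) x 16 mm high, about 0.1 kg, with a square notch 13 x 13 mm cut through the full height out of its +x +y corner. Origin: centre of the underside of the full 60 x 50 rectangle; z up. It starts lying in the cover rest.
- cover_notch (a point): Middle of the cover's notch, at the level of its underside: (23.5, 18.5, 0) mm in the cover's frame.
- cover_rest: Fixed steel rest, foot 96 (x) x 76 (y) x 4 mm. The cover lies on its floor, 30 mm above the bench, 38 mm wide along y; axes as the cover's. Two walls, 44 mm wide, at x = +-34 to +-38 mm rise to 68 mm above the bench, 22 mm over the cover's top: only the cover's y sides (50 mm apart) are free for fingers. Origin: centre of its underside.
- dry_bath: Fixed white dry bath, housing 190 (x) x 150 (y) mm, deck 55 mm above the bench, display on its -x face, bare metal tube block in the middle. Two upright guards, 130 mm long along x, inner faces at y = +-34 mm, 8 mm thick, rise to 118 mm above the bench: a cover on the block can be held only by its x sides (60 mm apart). Origin: centre of its underside.
- block_top (a point): Centre of the tube block's flat top, 80 mm above the bench, 25 mm above the deck; the top is 60 (x) x 50 (y) mm, axes those of the dry bath. The cover's underside belongs here, cover x along block x.
- probe_port (a point): Small round brass-rimmed probe port, flush in the block's top near its +x +y corner: (23.5, 18.5, 0) mm from block_top. The cover's notch belongs over it.
- bottle: Bystander: white bottle 52 mm across, 120 mm high. Origin: centre of its underside.
- tube_rack: Bystander: blue tube rack 60 x 120 mm with white-capped tubes, 57 mm high. Origin: centre of its underside.
- tub: Bystander: open yellow tub 110 mm across, 110 mm high. Origin: centre of its underside.
There are look-alikes about, which are no part of the job. There is more than one size of the dry_bath; the job needs the largest.

How it is judged:
By the outcome, as a careful person would: the job done as asked, in the order asked, and still so for the second after the job is handed in, with the robot touching nothing.
It also fails if it takes over 59 s, if anything falls off the work surface, if the arm or the gripper's body presses on something with over 40 N, if the wrist force passes 120 N, or if a joint passes its speed limit or range.

## Working session

There is one attempt and no reset: what is moved stays moved. The work goes in short steps, Python scripts to look and compute and a tool call to move; the robot and the scene stay as the last step left them, time stands still between calls to the robot, and variables do not carry over. Pictures are saved under pics/ and viewed, at most 10 in all, crops included, and the job is handed in when it is done.

Besides the shell and the picture viewer there is one more tool, called after "Call:" in YAML: its name, and indented under it one key for each argument. arm_command: Moves the arm, as the interface text tells. Shifts and turns lie within -1 to 1; 1 stands for 120 mm of shift or pi/4 rad of turn. Its arguments: {"type":"object","properties":{"increments":{"type":"array"},"grip_force":{"type":"number"}},"required":["increments"]}

```bash
mkdir -p pics; ls
python3 - <<'E'
from rig import ctrl
import cv2,numpy as np
for n in ["scene","side","wrist"]:
    i=ctrl.camera_info(n); print(n,np.round(i["K"],1).tolist(),np.round(i["dist"],3),np.round(i["R"],3).tolist(),np.round(i["t"],1))
    cv2.imwrite(f"pics/{n}0.png",ctrl.capture(n)[:,:,::-1])
print(ctrl.sense())
a=[cv2.imread(f"pics/{n}0.png") for n in ["scene","side"]]
cv2.imwrite("pics/both.png",np.vstack(a)[:, :])
E
```

```text
pics
scene [[411.7, 0.0, 251.8], [0.0, 411.7, 193.1], [0.0, 0.0, 1.0]] [-0.145  0.     0.     0.     0.   ] [[-0.827, 0.562, 0.0], [0.436, 0.642, -0.63], [-0.355, -0.521, -0.776]] [ 393.4 -180.9 1491.3]
side [[481.1, 0.0, 258.3], [0.0, 481.1, 190.1], [0.0, 0.0, 1.0]] [-0.092  0.     0.     0.     0.   ] [[-0.94, -0.34, 0.013], [-0.256, 0.684, -0.683], [0.223, -0.645, -0.731]] [ 456.8  168.1 1403.6]
wrist [[286.2, 0.0, 247.7], [0.0, 286.2, 196.8], [0.0, 0.0, 1.0]] [-0.042  0.     0.     0.     0.   ] [[1.0, 0.0, -0.002], [0.001, -0.959, 0.282], [-0.002, -0.282, -0.959]] [-525.1  -37.   379.4]
{'time_s': 0.15, 'joints': array([-2.23434800e-01,  3.13341960e-01,  1.49824100e+00,  1.13626574e-05,
        1.33099013e+00, -2.23388995e-01]), 'dq': array([-0.0006459 , -0.00160744, -0.00383403,  0.00186535,  0.00155233,
       -0.00100542]), 'tau': array([ 1.79854873e-03, -4.12368500e+01, -2.59796566e+01, -1.57318855e-04,
        3.17765021e-03, -3.62555340e-05]), 'eef_pos': array([5.24817193e+02, 1.39927791e-02, 2.30864170e+02]), 'ee_rot': array([-4.17762372e-04,  7.07123847e-01,  7.07089545e-01, -2.56552280e-04]), 'force': array([-0.17634239, -0.0900623 , -1.38119654]), 'wrist_torque': array([0.02409143, 0.03171183, 0.03332387]), 'grip_force': 0.0, 'grip_width': 1.0050266827434726}
```

View pics/scene0.png

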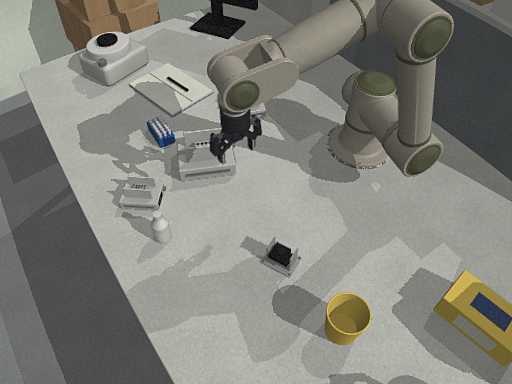

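View pics/side0.png

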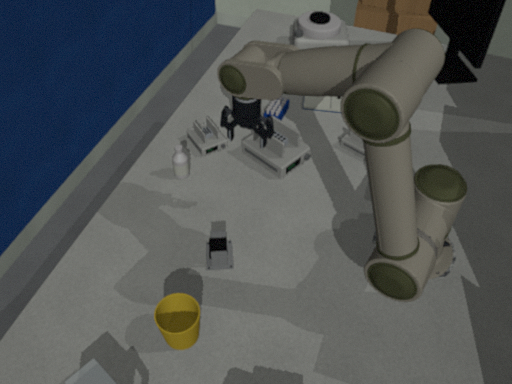

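The scene view shows the black cover in its rest at (282,252), a big dry bath at (207,155), a smaller one at (143,192) and perhaps a third behind the arm near (255,112). The side view shows the same things at (218,243), (275,150), (207,138) and (352,145).

```bash
cat > h.py <<'E'
from rig import ctrl
import cv2,numpy as np
def rays(i,px):
    p=cv2.undistortPoints(np.float64(px).reshape(-1,1,2),i["K"],i["dist"])[:,0]
    R=np.array(i["R"]);t=np.array(i["t"])
    return -R.T@t,np.c_[p,np.ones(len(p))]@R
def onz(i,px,z):
    c,d=rays(i,px); return c+d*((z-c[2])/d[:,2])[:,None]
def tri(views):  # list of (info,px)
    A=np.zeros((3,3));b=np.zeros(3);L=[]
    for i,p in views:
        c,d=rays(i,[p]);d=d[0]/np.linalg.norm(d[0]);P=np.eye(3)-np.outer(d,d);A+=P;b+=P@c;L.append((c,P))
    X=np.linalg.solve(A,b); return X,[np.linalg.norm(P@(X-c)) for c,P in L]
def proj(i,X):
    return cv2.projectPoints(np.float64(X).reshape(-1,1,3),cv2.Rodrigues(np.array(i["R"]))[0],np.float64(i["t"]),i["K"],i["dist"])[0][:,0]
E
python3 - <<'E'
from h import *
s,d=[ctrl.camera_info(n) for n in("scene","side")]
for n,a,b in [("cover",(282,252),(218,243)),("big",(207,155),(275,145)),("small",(143,192),(207,138)),("tub",(347,298),(179,302)),("bottle",(157,215),(181,150)),("rack",(161,132),(278,106))]:
    X,e=tri([(s,a),(d,b)]);print(n,X.round(),np.round(e,1))
print(onz(s,[(255,112)],40).round(),onz(d,[(352,145)],40).round())
E
```

```text
cover [527. 224.  52.] [4.2 4.2]
big [ 509. -223.   49.] [4.1 4.1]
small [ 755. -215.   20.] [2.2 2.2]
tub [515. 463. 139.] [4.7 4.7]
bottle [770. -52.  94.] [0.1 0.1]
rack [ 576. -455.   24.] [10.7 10.7]
[[ 243. -320.   40.]] [[ 264. -333.   40.]]
```

View pics/wrist0.png

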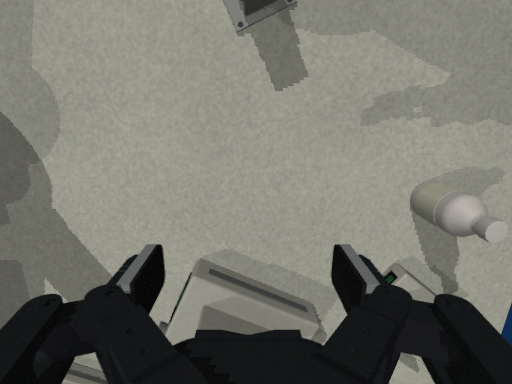

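The wrist view shows the rest at the top (260,10), the big bath below at (245,310), the small bath at the right (405,275) and the bottle at (455,210). Next I move above the rest.

Call:
arm_command:
  increments:
    - {"dr": [0,0,0],"offset": [0.4,0,0],"hand": 1}
    - {"dr": [0,0,0],"offset": [0.4,0,0],"hand": 1}
    - {"dr": [0,0,0],"offset": [0.4,0,0],"hand": 1}
    - {"dr": [0,0,0],"offset": [0,0,0],"hand": 1}
    - {"dr": [0,0,0],"offset": [0,0,0],"hand": 1}

```text
time_s: 0.65
eef_pos: [524.8, 144.6, 231.0]
ee_rot: [-0.0, 0.706, 0.708, -0.0]
force: [-0.4, 0.7, 0.1]
grip_width: 0.998
grip_force: 0.0
```

```bash
cat > shot.py <<'E'
import sys,pickle
from h import *
n=sys.argv[1]; i=ctrl.camera_info("wrist"); im=ctrl.capture("wrist")[:,:,::-1]
cv2.imwrite(f"pics/{n}.png",im); pickle.dump(i,open(f"pics/{n}.pkl","wb"))
s=ctrl.sense();print(s["time_s"],s["eef_pos"].round(1),s["ee_rot"].round(4))
E
python3 shot.py w1
python3 - <<'E'
from h import *
im=cv2.imread("pics/w1.png");a=im[20:260,150:400]
s=cv2.imread("pics/scene0.png")[225:275,255:305]
cv2.imwrite("pics/w1c.png",np.hstack([cv2.resize(a,(500,480)),cv2.resize(s,(300,480))]))
E
```

```text
0.7 [524.9 143.6 231. ] [-0.000e+00  7.070e-01  7.072e-01 -3.000e-04]
```

View pics/w1c.png

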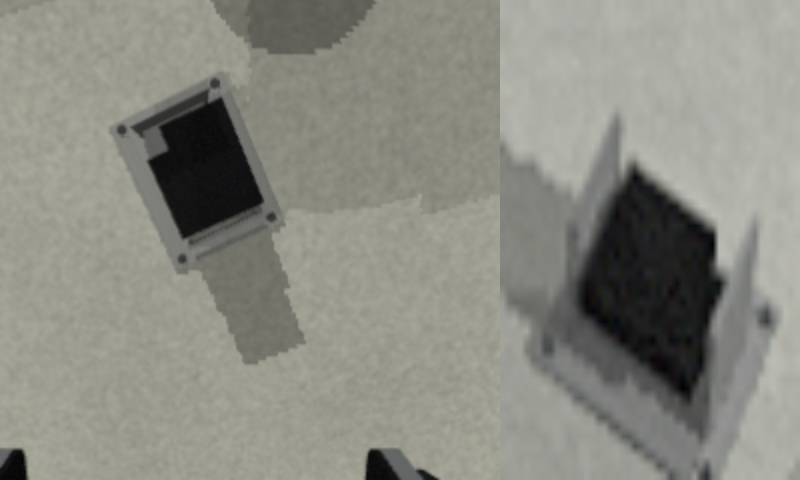

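The crop shows the only black plate, in its two-walled steel rest, at about (248,105) in the full wrist picture. Its notch is at the upper left, about (227,90). The candidates:
- **Cover:** the plate in the rest at scene (282,252). Other dark things are the gripper itself and a monitor at (217,25), neither a plate, so this is my choice.
- **Dry bath:** (207,155), (143,192) and (255,112). I will measure their sizes.

I take a second view for height.

Call:
arm_command:
  increments:
    - {"dr": [0,0,0],"offset": [0.4,0,0],"hand": 1}
    - {"dr": [0,0,0],"offset": [0.4,-0.2,0],"hand": 1}
    - {"dr": [0,0,0],"offset": [0,0,0],"hand": 1}
    - {"dr": [0,0,0],"offset": [0,0,0],"hand": 1}

```text
time_s: 1.1
eef_pos: [502.7, 236.1, 231.3]
ee_rot: [0.0, 0.707, 0.707, -0.0]
force: [0.5, -0.4, 1.7]
grip_width: 0.999
grip_force: 0.0
```

```bash
python3 shot.py w2
cat > cov.py <<'E'
import pickle
from h import *
def load(n): return cv2.imread(f"pics/{n}.png"),pickle.load(open(f"pics/{n}.pkl","rb"))
def rect(n,guess,thr=45,rmax=60):
    im,i=load(n); m=(im.max(2)<thr).astype(np.uint8)
    k,l,st,c=cv2.connectedComponentsWithStats(m)
    u=proj(i,[guess])[0]; 
    j=min([q for q in range(1,k) if st[q,4]>300],key=lambda q:np.linalg.norm(c[q]-u))
    cnt=cv2.findContours((l==j).astype(np.uint8),cv2.RETR_EXTERNAL,cv2.CHAIN_APPROX_NONE)[0][0]
    return i,cnt,st[j]
def cov(n,guess,z):
    """metric rectangle on plane z -> centre, sides, angle(long axis), corners"""
    i,cnt,st=rect(n,guess); P=onz(i,cnt[:,0].astype(float),z)[:,:2]
    r=cv2.minAreaRect(np.float32(P)); b=cv2.boxPoints(r)
    e=b[1]-b[0];f=b[2]-b[1]; L=e if np.linalg.norm(e)>np.linalg.norm(f) else f
    ang=np.degrees(np.arctan2(L[1],L[0]))%180
    d=[P[np.argmin(np.linalg.norm(P-q,axis=1))] for q in b]
    gap=[round(float(np.linalg.norm(x-q)),1) for x,q in zip(d,b)]
    return i,np.array(r[0]),sorted(r[1]),ang,b,gap,st
E
python3 - <<'E'
from cov import *
for z in (36,46,56):
  print(z)
  for n in("w1","w2"):
    i,c,s,a,b,g,st=cov(n,[527,224,46],z); print(n,c.round(1),np.round(s,1),round(a,1),b.round(0).tolist(),g,st)
E
```

```text
1.15 [503.1 235.5 231.3] [ 2.000e-04  7.076e-01  7.067e-01 -1.000e-04]
36
w1 [528.1 225.4] [50.2 62. ] 114.0 [[493.0, 243.0], [518.0, 187.0], [564.0, 207.0], [538.0, 264.0]] [13.4, 1.1, 1.5, 1.3] [ 224   69   57   70 2379]
w2 [528.2 223. ] [51.7 63.6] 114.8 [[491.0, 241.0], [518.0, 183.0], [565.0, 205.0], [538.0, 263.0]] [12.7, 1.2, 0.8, 0.8] [ 244  153   54   63 1938]
46
w1 [528.  225.2] [48.7 60.1] 114.0 [[493.0, 243.0], [518.0, 188.0], [562.0, 208.0], [538.0, 263.0]] [13.0, 1.1, 1.5, 1.2] [ 224   69   57   70 2379]
w2 [527.4 225.5] [50.1 61.7] 114.8 [[492.0, 243.0], [518.0, 187.0], [563.0, 208.0], [537.0, 264.0]] [12.3, 1.2, 0.8, 0.8] [ 244  153   54   63 1938]
56
w1 [527.9 224.9] [47.2 58.3] 114.0 [[494.0, 242.0], [518.0, 189.0], [561.0, 208.0], [538.0, 261.0]] [12.6, 1.0, 1.4, 1.2] [ 224   69   57   70 2379]
w2 [526.7 228. ] [48.6 59.9] 114.8 [[492.0, 245.0], [517.0, 191.0], [561.0, 211.0], [536.0, 265.0]] [12.0, 1.1, 0.8, 0.7] [ 244  153   54   63 1938]
```

Both views agree only at a top height of about 46 mm, with sides of 50 x 60. That gives the cover centre at (527.7, 225.3), its x axis at 114.4° and the notch towards (492,243). I go above it with the fingers along the cover's y.

Call:
arm_command:
  increments:
    - {"dr": [0,0,-0.18],"offset": [-0.085,0.205,0],"hand": 1}
    - {"dr": [0,0,-0.18],"offset": [0,0,0.35],"hand": 1}
    - {"dr": [0,0,-0.18],"offset": [0,0,0.35],"hand": 1}
    - {"dr": [0,0,0],"offset": [0,0,0.3],"hand": 1}
    - {"dr": [0,0,0],"offset": [0,0,0],"hand": 1}
    - {"dr": [0,0,0],"offset": [0,0,0],"hand": 1}

```text
time_s: 1.75
eef_pos: [528.2, 225.4, 112.4]
ee_rot: [0.0, 0.543, 0.839, 0.0]
force: [0.6, 0.8, 0.4]
grip_width: 1.0
grip_force: 0.0
```

```bash
cat > goto.py <<'E'
import sys
from h import *
from scipy.spatial.transform import Rotation as Ro
# goto.py x y z yaw(deg of tool y): total tool-frame offset (units, current axes) and yaw units
x,y,z,yaw=map(float,sys.argv[1:]); s=ctrl.sense(); w=s["ee_rot"]
R=Ro.from_quat([w[1],w[2],w[3],w[0]]).as_matrix(); a=np.degrees(np.arctan2(R[1,1],R[0,1]))
print("t",round(s["time_s"],2),"pos",s["eef_pos"].round(1),"yaw",a.round(2),"tilt",R[:2,2].round(4),"force",s["force"].round(1))
print("offset",(R.T@(np.array([x,y,z])-s["eef_pos"])/120).round(3),"turn z",round(-((yaw-a+180)%360-180)/45,3))
E
python3 goto.py 527.7 225.3 30.5 24.4
```

```text
t 1.75 pos [528.2 225.4 112.4] yaw 24.17 tilt [0.0007 0.    ] force [0.6 0.8 0.4]
offset [ 0.001 -0.005  0.682] turn z -0.005
```

Call:
arm_command:
  increments:
    - {"dr": [0,0,0],"offset": [0,0,0.3],"hand": 1}
    - {"dr": [0,0,0],"offset": [0,0,0.25],"hand": 1}
    - {"dr": [0,0,0],"offset": [0,0,0.13],"hand": 1}
    - {"dr": [0,0,0],"offset": [0,0,0],"hand": 1}
    - {"dr": [0,0,0],"offset": [0,0,0],"hand": 0.6}
    - {"dr": [0,0,0],"offset": [0,0,0],"hand": 0.4}
  grip_force: 30

```text
time_s: 2.35
eef_pos: [528.6, 226.6, 31.9]
ee_rot: [0.001, 0.543, 0.84, 0.001]
force: [-0.0, 0.0, -0.4]
grip_width: 0.705
grip_force: 0.0
```

Call:
arm_command:
  increments:
    - {"dr": [0,0,0],"offset": [0,0,0],"hand": 0.2}
    - {"dr": [0,0,0],"offset": [0,0,0],"hand": 0}
    - {"dr": [0,0,0],"offset": [0,0,0],"hand": -0.5}
    - {"dr": [0,0,0],"offset": [0,0,0],"hand": -1}
    - {"dr": [0,0,0],"offset": [0,0,0],"hand": -1}
    - {"dr": [0,0,0],"offset": [0,0,0],"hand": -1}

```text
time_s: 2.95
eef_pos: [527.9, 226.6, 31.2]
ee_rot: [0.001, 0.542, 0.84, 0.001]
force: [-1.6, -1.4, 6.7]
grip_width: 0.577
grip_force: 31.0
```

Call:
arm_command:
  increments:
    - {"dr": [0,0,0],"offset": [0,0,-0.05],"hand": -1}
    - {"dr": [0,0,0],"offset": [0,0,-0.15],"hand": -1}
    - {"dr": [0,0,0],"offset": [0,0,-0.3],"hand": -1}
    - {"dr": [0,0,0],"offset": [0,0,-0.3],"hand": -1}
    - {"dr": [0,0,0],"offset": [0,0,-0.2],"hand": -1}
    - {"dr": [0,0,0],"offset": [0,0,0],"hand": -1}

```text
time_s: 3.55
eef_pos: [528.7, 226.9, 153.7]
ee_rot: [0.002, 0.542, 0.84, 0.002]
force: [-0.5, 1.0, -1.5]
grip_width: 0.575
grip_force: 32.1
```

```bash
python3 shot.py w3; python3 goto.py 480 20 100 -30
python3 - <<'E'
from h import *
s=ctrl.capture("scene")[:,:,::-1]; cv2.imwrite("pics/s3.png",s)
cv2.imwrite("pics/v3.png",np.hstack([cv2.resize(cv2.imread("pics/w3.png"),(400,300)),cv2.resize(s[150:300,200:400],(400,300))]))
E
```

```text
3.6 [527.7 226.6 151.2] [0.0011 0.5424 0.8401 0.0011]
t 3.6 pos [527.7 226.6 151.2] yaw 24.3 tilt [0.003  0.0007] force [ 0.5  0.1 -2.1]
offset [-1.405 -1.072  0.424] turn z 1.207
```

View pics/v3.png

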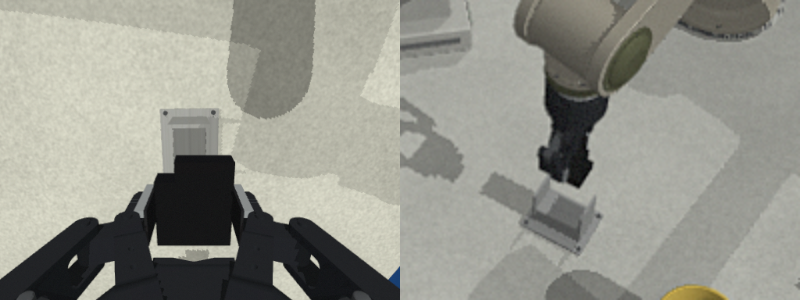

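Left, the cover is held level with its notch at the upper left of the held plate (168,165). Right, the rest is empty. I carry it to open bench.

Call:
arm_command:
  increments:
    - {"dr": [0,0,0],"offset": [-0.28,-0.215,0],"hand": -1}
    - {"dr": [0,0,0],"offset": [-0.28,-0.215,0],"hand": -1}
    - {"dr": [0,0,0],"offset": [-0.28,-0.215,0],"hand": -1}
    - {"dr": [0,0,0],"offset": [-0.28,-0.215,0],"hand": -1}
    - {"dr": [0,0,0],"offset": [-0.28,-0.215,0],"hand": -1}
    - {"dr": [0,0,0.17],"offset": [0,0,0],"hand": -1}
    - {"dr": [0,0,0.17],"offset": [0,0,0],"hand": -1}
    - {"dr": [0,0,0.17],"offset": [0,0,0],"hand": -1}

```text
time_s: 4.45
eef_pos: [478.0, 20.1, 148.3]
ee_rot: [-0.001, 0.701, 0.713, -0.001]
force: [0.6, 0.4, -2.9]
grip_width: 0.575
grip_force: 32.2
```

Call:
arm_command:
  increments:
    - {"dr": [0,0,0.17],"offset": [0,0,0.2],"hand": -1}
    - {"dr": [0,0,0.17],"offset": [0,0,0.2],"hand": -1}
    - {"dr": [0,0,0.17],"offset": [0,0,0.2],"hand": -1}
    - {"dr": [0,0,0.17],"offset": [0,0,0.2],"hand": -1}
    - {"dr": [0,0,0],"offset": [0,0,0.1],"hand": -1}
    - {"dr": [0,0,0],"offset": [0,0,0.1],"hand": -1}
    - {"dr": [0,0,0],"offset": [0,0,0],"hand": -1}
    - {"dr": [0,0,0],"offset": [0,0,0],"hand": -1}

```text
time_s: 5.25
eef_pos: [479.1, 20.3, 30.0]
ee_rot: [0.0, 0.862, 0.506, 0.0]
force: [-0.3, -0.7, -1.6]
grip_width: 0.576
grip_force: 32.2
```

```bash
python3 goto.py 480 20 1.2 -30
```

```text
t 5.25 pos [479.1  20.3  30. ] yaw -29.16 tilt [ 0.0004 -0.0001] force [-0.3 -0.7 -1.6]
offset [0.002 0.008 0.24 ] turn z 0.019
```

Call:
arm_command:
  increments:
    - {"dr": [0,0,0],"offset": [0,0,0.1],"hand": -1}
    - {"dr": [0,0,0],"offset": [0,0,0.07],"hand": -1}
    - {"dr": [0,0,0],"offset": [0,0,0.04],"hand": -1}
    - {"dr": [0,0,0],"offset": [0,0,0.01],"hand": -1}
    - {"dr": [0,0,0],"offset": [0,0,0],"hand": -1}

```text
time_s: 5.75
eef_pos: [478.8, 20.3, 3.2]
ee_rot: [-0.0, 0.863, 0.506, -0.0]
force: [-0.1, -0.8, -1.4]
grip_width: 0.576
grip_force: 32.2
```

Call:
arm_command:
  increments:
    - {"dr": [0,0,0],"offset": [0,0,0.01],"hand": -1}
    - {"dr": [0,0,0],"offset": [0,0,0],"hand": -1}

```text
time_s: 5.95
eef_pos: [478.9, 20.3, 2.2]
ee_rot: [0.0, 0.863, 0.506, 0.0]
force: [-0.1, -0.6, -2.3]
grip_width: 0.576
grip_force: 32.2
```

Call:
arm_command:
  increments:
    - {"dr": [0,0,0],"offset": [0,0,0.008],"hand": -1}
    - {"dr": [0,0,0],"offset": [0,0,0],"hand": -1}

```text
time_s: 6.15
eef_pos: [479.0, 20.3, 1.3]
ee_rot: [0.0, 0.863, 0.506, 0.0]
force: [0.6, 0.0, -1.0]
grip_width: 0.573
grip_force: 32.3
```

Call:
arm_command:
  increments:
    - {"dr": [0,0,0],"offset": [0,0,0.006],"hand": -1}
    - {"dr": [0,0,0],"offset": [0,0,0],"hand": -1}

```text
time_s: 6.35
eef_pos: [479.0, 20.3, 1.2]
ee_rot: [0.0, 0.863, 0.506, 0.0]
force: [-4.4, -0.0, 10.4]
grip_width: 0.573
grip_force: 33.5
```

Contact with the bench (10 N). I release slowly and rise.

Call:
arm_command:
  increments:
    - {"dr": [0,0,0],"offset": [0,0,0],"hand": 0.25}
    - {"dr": [0,0,0],"offset": [0,0,0],"hand": 0.5}
    - {"dr": [0,0,0],"offset": [0,0,0],"hand": 1}
    - {"dr": [0,0,0],"offset": [0,0,0],"hand": 1}
    - {"dr": [0,0,0],"offset": [0,0,0],"hand": 1}
    - {"dr": [0,0,0],"offset": [0,0,-0.2],"hand": 1}
    - {"dr": [0,0,0],"offset": [0,0,-0.35],"hand": 1}
    - {"dr": [0,0,0],"offset": [0,0,-0.35],"hand": 1}

```text
time_s: 7.15
eef_pos: [478.3, 20.4, 109.5]
ee_rot: [-0.0, 0.863, 0.506, -0.001]
force: [1.1, -0.8, 0.2]
grip_width: 1.001
grip_force: 0.0
```

Call:
arm_command:
  increments:
    - {"dr": [0,0,-0.15],"offset": [-0.2,0,-0.35],"hand": 1}
    - {"dr": [0,0,-0.15],"offset": [-0.3,0,-0.35],"hand": 1}
    - {"dr": [0,0,-0.18],"offset": [-0.3,0,-0.3],"hand": 1}
    - {"dr": [0,0,-0.18],"offset": [0,0,0],"hand": 1}
    - {"dr": [0,0,0],"offset": [0,0,0],"hand": 1}
    - {"dr": [0,0,0],"offset": [0,0,0],"hand": 1}

```text
time_s: 7.75
eef_pos: [444.9, -64.0, 222.8]
ee_rot: [-0.001, 0.706, 0.708, -0.0]
force: [-0.4, 0.6, -0.6]
grip_width: 1.002
grip_force: 0.0
```

```bash
python3 shot.py w4; python3 goto.py 480 20 100 60
python3 - <<'E'
from cov import *
for z in (0,16,30):
    i,c,s,a,b,g,st=cov("w4",[480,20,16],z); print(c.round(1),np.round(s,1),round(a,1),b.round(0).tolist(),g,st)
E
```

```text
7.8 [444.9 -63.9 222.6] [-8.000e-04  7.057e-01  7.085e-01 -3.000e-04]
t 7.8 pos [444.9 -63.9 222.6] yaw 0.22 tilt [-0.0016  0.0008] force [ 0.1 -0.3 -0.1]
offset [0.697 0.297 1.022] turn z -1.328
[480.6  19.5] [51.4 61.4] 60.8 [[443.0, 5.0], [488.0, -20.0], [518.0, 34.0], [473.0, 59.0]] [2.1, 0.9, 1.4, 14.0] [ 248   75   60   61 2065]
[479.1  19. ] [49.1 58.7] 60.8 [[443.0, 5.0], [486.0, -19.0], [515.0, 33.0], [472.0, 57.0]] [2.0, 0.9, 1.4, 13.4] [ 248   75   60   61 2065]
[477.7  18.5] [47.1 56.3] 60.8 [[443.0, 5.0], [485.0, -18.0], [512.0, 32.0], [471.0, 55.0]] [2.0, 0.8, 1.3, 12.8] [ 248   75   60   61 2065]
```

View pics/w4.png

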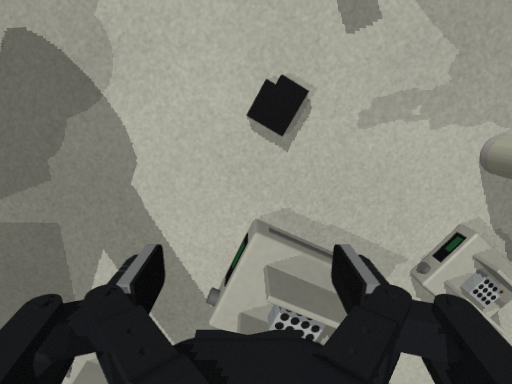

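The picture shows the cover flat on the bench at (278,105) with its notch at the upper left (275,78), and the largest bath at (285,290) with its display on its left face (235,255). The small bath is at (465,270). Next I view the bath from two places.

Call:
arm_command:
  increments:
    - {"dr": [0,0,0],"offset": [-0.33,0.08,0],"hand": 1}
    - {"dr": [0,0,0],"offset": [-0.33,0.08,0],"hand": 1}
    - {"dr": [0,0,0],"offset": [-0.33,0.08,0],"hand": 1}
    - {"dr": [0,0,0],"offset": [-0.33,0.08,0],"hand": 1}
    - {"dr": [0,0,0],"offset": [-0.33,0.08,0],"hand": 1}
    - {"dr": [0,0,0],"offset": [-0.33,0.1,-0.1],"hand": 1}
    - {"dr": [0,0,0],"offset": [0,0,0],"hand": 1}
    - {"dr": [0,0,0],"offset": [0,0,0],"hand": 1}

```text
time_s: 8.6
eef_pos: [506.8, -301.3, 234.1]
ee_rot: [-0.001, 0.705, 0.709, 0.0]
force: [0.8, 1.2, 0.5]
grip_width: 1.002
grip_force: 0.0
```

```bash
python3 shot.py w5
```

```text
8.65 [ 506.7 -300.6  234.3] [-0.0012  0.705   0.7092  0.    ]
```

Call:
arm_command:
  increments:
    - {"dr": [0,0,0],"offset": [0.3,0.25,0],"hand": 1}
    - {"dr": [0,0,0],"offset": [0.1,0.25,0],"hand": 1}
    - {"dr": [0,0,0],"offset": [0,0,0],"hand": 1}
    - {"dr": [0,0,0],"offset": [0,0,0],"hand": 1}

```text
time_s: 9.05
eef_pos: [566.4, -251.7, 234.9]
ee_rot: [-0.001, 0.704, 0.71, -0.0]
force: [0.6, -0.8, -0.5]
grip_width: 0.995
grip_force: 0.0
```

```bash
python3 shot.py w6
python3 - <<'E'
import cv2,numpy as np
a=[cv2.imread(f"pics/w{k}.png") for k in(5,6)]
cv2.imwrite("pics/v56.png",np.hstack([cv2.resize(x[0:280,120:400],(400,400)) for x in a]))
E
```

```text
9.1 [ 566.  -252.3  235.1] [-5.000e-04  7.045e-01  7.097e-01 -2.000e-04]
```

View pics/v56.png

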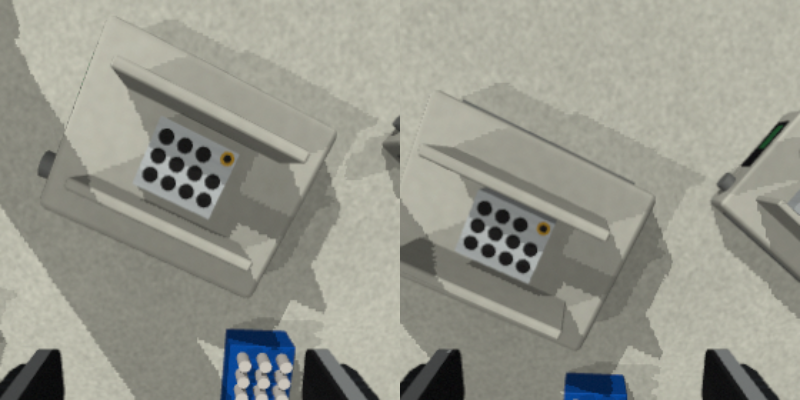

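Both views show the 4x3 hole grid with the brass port in place of its far right hole. In full pixels the port is at about (280,111) in w5 and (220,160) in w6, on the side away from the display. I triangulate the holes and the port.

```bash
cat > bath.py <<'E'
from cov import *
def feats(n,box):
    im,i=load(n);x0,y0,x1,y1=box
    sub=cv2.resize(im[y0:y1,x0:x1],None,fx=4,fy=4,interpolation=cv2.INTER_CUBIC)
    out=[]
    hsv=cv2.cvtColor(sub,cv2.COLOR_BGR2HSV)
    om=((hsv[...,1]>110)&(hsv[...,2]>70)&(hsv[...,0]>8)&(hsv[...,0]<35)).astype(np.uint8)
    c=max(cv2.findContours(om,cv2.RETR_EXTERNAL,2)[0],key=cv2.contourArea)
    port=np.array(cv2.minEnclosingCircle(c)[0])
    m=(sub.max(2)<75).astype(np.uint8)
    k,l,st,ce=cv2.connectedComponentsWithStats(m)
    for q in range(1,k):
        if 300<st[q,4]<2500 and max(st[q,2:4])<1.5*min(st[q,2:4]) and np.linalg.norm(ce[q]-port)>20: out.append(ce[q])
    f=lambda p:(np.array(p)+.5)/4-.5+[x0,y0]
    return i,f(port),f(out)
if __name__=="__main__":
    V=[feats("w5",(205,75,300,160)),feats("w6",(155,120,245,205))]
    for i,p,h in V: print(p.round(1),len(h))
    X,e=tri([(i,p) for i,p,h in V]);print("port",X.round(1),np.round(e,2))
    i0,_,h0=V[0];i1,_,h1=V[1];Q=[]
    for a in h0:
        g=onz(i0,[a],80)[0]; w=onz(i1,h1,80); j=np.argmin(np.linalg.norm(w-g,axis=1))
        X,e2=tri([(i0,a),(i1,h1[j])]);Q.append(X); print(X.round(1),np.round(e2[0],2),(w[j]-g)[:2].round(1))
    print("z mean",np.mean([q[2] for q in Q]).round(1))
    # grid fit: P = c + u*gx + v*gy per view on z=80
    for k,(i,p,h) in enumerate(V):
        P=onz(i,h,80)[:,:2];pp=onz(i,[p],80)[0,:2]
        for th in np.arange(-40,0,.1):
            pass
        r=cv2.minAreaRect(np.float32(P)); print("view",k,"port",pp.round(1),"rect",np.round(r[0],1),np.round(r[1],1),round(r[2],1),cv2.boxPoints(r).round(1).tolist())
E
sed -i '/for th in/,/pass/d' bath.py; python3 bath.py
```

```text
[278.7 110.8] 11
[220.  159.6] 11
port [ 537.7 -227.3   80.1] [0.01 0.01]
[ 495.5 -212.7   80.4] 0.04 [-0.  -0.1]
[ 508.2 -218.6   80.3] 0.01 [-0.1 -0. ]
[ 520.9 -224.4   80.4] 0.03 [-0.  -0.1]
[ 489.7 -225.3   80.3] 0.04 [-0.  -0.1]
[ 502.4 -231.1   80.2] 0.0 [-0. -0.]
[ 515.1 -237.    80.2] 0.02 [-0.  -0.1]
[ 483.7 -238.2   80.5] 0.02 [-0.1 -0.1]
[ 527.8 -242.9   80.2] 0.0 [-0. -0.]
[ 496.5 -244.1   80.5] 0.02 [-0.1 -0.1]
[ 509.2 -249.9   80.3] 0.07 [ 0.  -0.2]
[ 521.9 -255.8   80.3] 0.0 [-0.1 -0. ]
z mean 80.3
view 0 port [ 537.8 -227.2] rect [ 508.7 -234.3] [28.2 42.1] 65.3 [[483.70001220703125, -238.3000030517578], [521.9000244140625, -255.8000030517578], [533.7000122070312, -230.1999969482422], [495.3999938964844, -212.6999969482422]]
view 1 port [ 537.7 -227.3] rect [ 508.6 -234.3] [28.1 42.1] 65.3 [[483.6000061035156, -238.3000030517578], [521.9000244140625, -255.89999389648438], [533.5999755859375, -230.3000030517578], [495.29998779296875, -212.6999969482422]]
```

The holes and port triangulate to z = 80.3 against 80 expected, with a pitch of 14 mm. The block centre is (508.6, -234.3) at -24.7°. Centre plus the port offset gives (537.7, -227.3), which is exactly the measured port. Now back to the cover.

Call:
arm_command:
  increments:
    - {"dr": [0,0,0],"offset": [0.37,-0.12,0],"hand": 1}
    - {"dr": [0,0,0],"offset": [0.37,-0.12,0],"hand": 1}
    - {"dr": [0,0,0],"offset": [0.37,-0.12,0],"hand": 1}
    - {"dr": [0,0,0],"offset": [0.37,-0.12,0],"hand": 1}
    - {"dr": [0,0,0],"offset": [0.37,-0.12,0],"hand": 1}
    - {"dr": [0,0,0],"offset": [0.37,-0.12,0],"hand": 1}
    - {"dr": [0,0,-0.17],"offset": [0,0,0.2],"hand": 1}
    - {"dr": [0,0,-0.17],"offset": [0,0,0.2],"hand": 1}

```text
time_s: 9.9
eef_pos: [477.4, 13.4, 187.6]
ee_rot: [0.001, 0.602, 0.799, 0.0]
force: [1.0, -0.6, 0.6]
grip_width: 1.002
grip_force: 0.0
```

Call:
arm_command:
  increments:
    - {"dr": [0,0,-0.17],"offset": [0,0,0.2],"hand": 1}
    - {"dr": [0,0,-0.17],"offset": [0,0,0.2],"hand": 1}
    - {"dr": [0,0,-0.17],"offset": [0,0,0.2],"hand": 1}
    - {"dr": [0,0,-0.17],"offset": [0,0,0.2],"hand": 1}
    - {"dr": [0,0,-0.17],"offset": [0,0,0],"hand": 1}
    - {"dr": [0,0,-0.17],"offset": [0,0,0],"hand": 1}
    - {"dr": [0,0,0],"offset": [0,0,0],"hand": 1}
    - {"dr": [0,0,0],"offset": [0,0,0],"hand": 1}

```text
time_s: 10.7
eef_pos: [477.9, 12.4, 91.7]
ee_rot: [0.0, 0.248, 0.969, -0.0]
force: [-0.0, -0.3, -0.5]
grip_width: 1.001
grip_force: 0.0
```

```bash
python3 goto.py 479.1 19.4 1.2 60.8; python3 shot.py w7
python3 - <<'E'
from cov import *
i,c,s,a,b,g,st=cov("w7",[480,20,16],16); print(c.round(1),np.round(s,1),round(a,1),b.round(0).tolist(),g,st)
E
```

```text
t 10.7 pos [477.9  12.4  91.7] yaw 61.34 tilt [ 0.0003 -0.0001] force [-0.  -0.3 -0.5]
offset [0.02  0.056 0.754] turn z 0.012
10.75 [478.   12.4  91.7] [ 2.000e-04  2.473e-01  9.689e-01 -0.000e+00]
[478.   19.9] [51.9 59.2] 60.3 [[441.0, 7.0], [486.0, -19.0], [515.0, 33.0], [470.0, 59.0]] [1.5, 0.8, 0.8, 12.7] [ 219  169   75   63 4357]
```

Call:
arm_command:
  increments:
    - {"dr": [0,0,0.012],"offset": [0.02,0.055,0.2],"hand": 1}
    - {"dr": [0,0,0],"offset": [0,0,0.3],"hand": 1}
    - {"dr": [0,0,0],"offset": [0,0,0.15],"hand": 1}
    - {"dr": [0,0,0],"offset": [0,0,0.09],"hand": 1}
    - {"dr": [0,0,0],"offset": [0,0,0],"hand": 0.8}
    - {"dr": [0,0,0],"offset": [0,0,0],"hand": 0.6}
    - {"dr": [0,0,0],"offset": [0,0,0],"hand": 0.5}
    - {"dr": [0,0,0],"offset": [0,0,0],"hand": 0.4}

```text
time_s: 11.55
eef_pos: [479.8, 19.4, 3.6]
ee_rot: [0.001, 0.25, 0.968, -0.0]
force: [-0.7, -0.1, 4.8]
grip_width: 0.7
grip_force: 4.4
```

```bash
python3 goto.py 478.8 19.4 1.2 60.7
```

```text
t 11.55 pos [479.8  19.4   3.6] yaw 61.03 tilt [ 0.0017 -0.0005] force [-0.7 -0.1  4.8]
offset [ 0.008 -0.004  0.02 ] turn z 0.007
```

Call:
arm_command:
  increments:
    - {"dr": [0,0,0],"offset": [0,0,0],"hand": 0.2}
    - {"dr": [0,0,0],"offset": [0,0,0],"hand": -0.3}
    - {"dr": [0,0,0],"offset": [0,0,0],"hand": -1}
    - {"dr": [0,0,0],"offset": [0,0,0],"hand": -1}
    - {"dr": [0,0,0],"offset": [0,0,0],"hand": -1}

```text
time_s: 12.05
eef_pos: [479.8, 19.4, 3.8]
ee_rot: [0.001, 0.25, 0.968, -0.0]
force: [-2.3, -0.9, 9.3]
grip_width: 0.69
grip_force: 31.1
```

```bash
python3 goto.py 478.8 19.4 150 60.7
```

```text
t 12.05 pos [479.8  19.4   3.8] yaw 61.03 tilt [ 0.0017 -0.0005] force [-2.3 -0.9  9.3]
offset [ 0.005 -0.003 -1.218] turn z 0.007
```

Call:
arm_command:
  increments:
    - {"dr": [0,0,0],"offset": [0,0,-0.05],"hand": -1}
    - {"dr": [0,0,0],"offset": [0,0,-0.15],"hand": -1}
    - {"dr": [0,0,0],"offset": [0,0,-0.3],"hand": -1}
    - {"dr": [0,0,0],"offset": [0,0,-0.3],"hand": -1}
    - {"dr": [0,0,0],"offset": [0,0,-0.3],"hand": -1}
    - {"dr": [0,0,0],"offset": [0,0,-0.3],"hand": -1}
    - {"dr": [0,0,0],"offset": [0,0,0],"hand": -1}
    - {"dr": [0,0,0],"offset": [0,0,0],"hand": -1}

```text
time_s: 12.85
eef_pos: [479.1, 19.6, 170.9]
ee_rot: [0.0, 0.25, 0.968, 0.0]
force: [-0.2, -0.1, -2.3]
grip_width: 0.693
grip_force: 33.8
```

```bash
python3 goto.py 508.6 -234.3 170 -24.7; python3 shot.py w8
python3 - <<'E'
from cov import *
im,i=load("w8"); s=ctrl.sense(); print((im[150:384].max(2)<45).sum())
from scipy.spatial.transform import Rotation as Ro
w=s["ee_rot"];R=Ro.from_quat([w[1],w[2],w[3],w[0]]).as_matrix()
# where would the held cover's top corners be, in px, with cover centre at TCP, underside z-offset 3mm
for u,v in [(30,25),(30,12),(17,25),(-30,25),(30,-25),(-30,-25)]:
    for z in(0,16): print((u,v,z),proj(i,[s["eef_pos"]+R@np.array([-0.0,0,0])+R[:,1]*u-R[:,0]*v+np.array([0,0,-3+z])])[0].round(1))
E
```

```text
t 12.85 pos [479.1  19.6 170.9] yaw 61.04 tilt [ 0.0008 -0.0001] force [-0.2 -0.1 -2.3]
offset [-1.24  -1.732  0.008] turn z 1.905
12.9 [478.7  19.7 169.9] [-7.000e-04  2.501e-01  9.682e-01 -0.000e+00]
47583
(30, 25, 0) [298.  282.4]
(30, 25, 16) [303.  299.3]
(30, 12, 0) [299.2 262.8]
(30, 12, 16) [304.4 278.1]
(17, 25, 0) [275.9 282.5]
(17, 25, 16) [278.7 299.4]
(-30, 25, 0) [196.  282.4]
(-30, 25, 16) [190.9 299.3]
(30, -25, 0) [302.9 201.3]
(30, -25, 16) [309.  211.2]
(-30, -25, 0) [191.1 201.3]
(-30, -25, 16) [184.8 211.2]
```

View pics/w8.png

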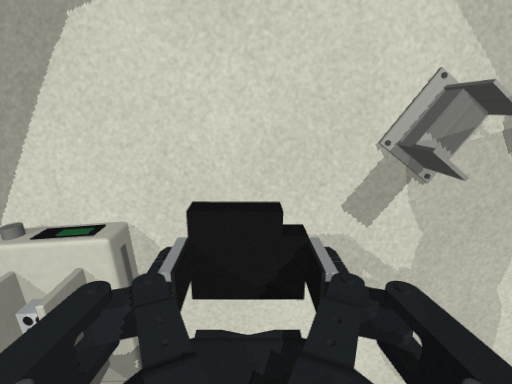

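The view shows the cover level in the grip, with the notch at the upper right (295,215), i.e. +x +y, as wanted. Its edges lie within about 1 px of where a centred grasp predicts. I refine that offset.

```bash
cat > held.py <<'E'
import sys
from cov import *
from scipy.spatial.transform import Rotation as Ro
im,i=load(sys.argv[1]); s=ctrl.sense();w=s["ee_rot"];R=Ro.from_quat([w[1],w[2],w[3],w[0]]).as_matrix();p=s["eef_pos"]
zt=-3.8+16
g=im.max(2).astype(float)
def edge(c,r0,r1):
    col=g[r0:r1,c]; return r0+np.argmax(np.abs(np.diff(col)))+.5
near=np.median([edge(c,288,312) for c in range(205,295,5)]); far=np.median([edge(c,192,208) for c in range(200,275,5)])
f=lambda r,z:((onz(i,[(248,r)],p[2]+z)[0]-p)@R)[0]
print("near row",near,"tool x",f(near,zt).round(2)," far row",far,"tool x at underside",f(far,zt-16).round(2))
E
python3 held.py w8
```

```text
near row 298.5 tool x -24.95  far row 201.5 tool x at underside 24.64
```

The offset is within 0.2 mm. I carry the cover over to the bath and turn it.

Call:
arm_command:
  increments:
    - {"dr": [0,0,0],"offset": [-0.207,-0.289,0],"hand": -1}
    - {"dr": [0,0,0],"offset": [-0.207,-0.289,0],"hand": -1}
    - {"dr": [0,0,0],"offset": [-0.207,-0.289,0],"hand": -1}
    - {"dr": [0,0,0],"offset": [-0.207,-0.289,0],"hand": -1}
    - {"dr": [0,0,0],"offset": [-0.207,-0.289,0],"hand": -1}
    - {"dr": [0,0,0],"offset": [-0.207,-0.289,0],"hand": -1}
    - {"dr": [0,0,0.17],"offset": [0,0,0],"hand": -1}
    - {"dr": [0,0,0.17],"offset": [0,0,0],"hand": -1}

```text
time_s: 13.7
eef_pos: [508.1, -235.5, 168.4]
ee_rot: [-0.002, 0.38, 0.925, 0.001]
force: [0.8, 0.4, -2.1]
grip_width: 0.689
grip_force: 33.8
```

Call:
arm_command:
  increments:
    - {"dr": [0,0,0.17],"offset": [0,0,0],"hand": -1}
    - {"dr": [0,0,0.17],"offset": [0,0,0],"hand": -1}
    - {"dr": [0,0,0.17],"offset": [0,0,0],"hand": -1}
    - {"dr": [0,0,0.17],"offset": [0,0,0],"hand": -1}
    - {"dr": [0,0,0.17],"offset": [0,0,0],"hand": -1}
    - {"dr": [0,0,0.17],"offset": [0,0,0],"hand": -1}
    - {"dr": [0,0,0.17],"offset": [0,0,0],"hand": -1}
    - {"dr": [0,0,0.17],"offset": [0,0,0],"hand": -1}

```text
time_s: 14.5
eef_pos: [508.3, -234.3, 168.7]
ee_rot: [-0.002, 0.798, 0.603, -0.0]
force: [0.1, -0.0, -1.4]
grip_width: 0.689
grip_force: 33.8
```

Call:
arm_command:
  increments:
    - {"dr": [0,0,0.17],"offset": [0,0,0],"hand": -1}
    - {"dr": [0,0,0],"offset": [0,0,0],"hand": -1}
    - {"dr": [0,0,0],"offset": [0,0,0],"hand": -1}

```text
time_s: 14.8
eef_pos: [508.5, -234.4, 169.5]
ee_rot: [-0.001, 0.833, 0.553, -0.0]
force: [0.1, -0.2, -1.3]
grip_width: 0.693
grip_force: 33.8
```

```bash
python3 goto.py 508.6 -234.3 110 -24.7
```

```text
t 14.8 pos [ 508.5 -234.4  169.5] yaw -22.91 tilt [-0.0017  0.0013] force [ 0.1 -0.2 -1.3]
offset [0.001 0.001 0.496] turn z 0.04
```

Call:
arm_command:
  increments:
    - {"dr": [0,0,0.04],"offset": [0,0,0.2],"hand": -1}
    - {"dr": [0,0,0],"offset": [0,0,0.2],"hand": -1}
    - {"dr": [0,0,0],"offset": [0,0,0.1],"hand": -1}
    - {"dr": [0,0,0],"offset": [0,0,0.08],"hand": -1}
    - {"dr": [0,0,0],"offset": [0,0,0.05],"hand": -1}
    - {"dr": [0,0,0],"offset": [0,0,0],"hand": -1}
    - {"dr": [0,0,0],"offset": [0,0,0],"hand": -1}

```text
time_s: 15.5
eef_pos: [509.2, -234.9, 95.7]
ee_rot: [0.001, 0.843, 0.538, 0.0]
force: [0.8, -0.9, -1.2]
grip_width: 0.689
grip_force: 33.8
```

```bash
python3 goto.py 508.6 -234.3 84 -24.7;python3 shot.py w9; python3 held.py w9
```

```text
t 15.5 pos [ 509.2 -234.9   95.7] yaw -24.89 tilt [ 0.0009 -0.0007] force [ 0.8 -0.9 -1.2]
offset [ 0.003 -0.007  0.097] turn z -0.004
15.55 [ 509.2 -234.9   95.7] [6.000e-04 8.429e-01 5.380e-01 2.000e-04]
near row 299.5 tool x -23.53  far row 201.5 tool x at underside 26.31
```

View pics/w9.png

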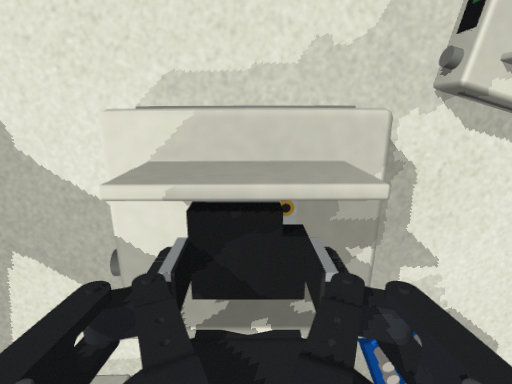

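The cover hangs over the block, with the brass port showing in the notch at (287,208). I lower it.

Call:
arm_command:
  increments:
    - {"dr": [0,0,0],"offset": [0.002,-0.003,0.04],"hand": -1}
    - {"dr": [0,0,0],"offset": [0,0,0.03],"hand": -1}
    - {"dr": [0,0,0],"offset": [0,0,0],"hand": -1}
    - {"dr": [0,0,0],"offset": [0,0,0],"hand": -1}

```text
time_s: 15.95
eef_pos: [508.7, -234.3, 86.6]
ee_rot: [-0.0, 0.843, 0.538, -0.0]
force: [-0.3, 0.4, -1.5]
grip_width: 0.689
grip_force: 33.8
```

```bash
python3 goto.py 508.6 -234.3 84 -24.7
```

```text
t 15.95 pos [ 508.7 -234.3   86.6] yaw -24.91 tilt [-0.0001  0.0001] force [-0.3  0.4 -1.5]
offset [-0.    -0.001  0.021] turn z -0.005
```

Call:
arm_command:
  increments:
    - {"dr": [0,0,0],"offset": [0,0,0.01],"hand": -1}
    - {"dr": [0,0,0],"offset": [0,0,0],"hand": -1}

```text
time_s: 16.15
eef_pos: [508.7, -234.3, 85.4]
ee_rot: [-0.0, 0.843, 0.538, -0.0]
force: [0.0, -0.3, -1.2]
grip_width: 0.689
grip_force: 33.8
```

```bash
python3 goto.py 508.6 -234.3 84 -24.7
```

```text
t 16.15 pos [ 508.7 -234.3   85.4] yaw -24.91 tilt [-0.      0.0001] force [ 0.  -0.3 -1.2]
offset [-0.    -0.001  0.011] turn z -0.005
```

Call:
arm_command:
  increments:
    - {"dr": [0,0,-0.004],"offset": [0,0,0.006],"hand": -1}
    - {"dr": [0,0,0],"offset": [0,0,0],"hand": -1}

```text
time_s: 16.35
eef_pos: [508.7, -234.3, 84.6]
ee_rot: [-0.0, 0.842, 0.539, -0.0]
force: [0.5, -0.7, -1.7]
grip_width: 0.695
grip_force: 33.8
```

Call:
arm_command:
  increments:
    - {"dr": [0,0,0],"offset": [0,0,0.006],"hand": -1}
    - {"dr": [0,0,0],"offset": [0,0,0],"hand": -1}

```text
time_s: 16.55
eef_pos: [508.7, -234.3, 84.0]
ee_rot: [0.0, 0.842, 0.539, 0.0]
force: [0.2, 0.5, -1.4]
grip_width: 0.687
grip_force: 33.8
```

Call:
arm_command:
  increments:
    - {"dr": [0,0,0],"offset": [0,0,0.006],"hand": -1}
    - {"dr": [0,0,0],"offset": [0,0,0],"hand": -1}

```text
time_s: 16.75
eef_pos: [508.7, -234.4, 83.9]
ee_rot: [0.0, 0.842, 0.539, 0.0]
force: [-2.3, 1.4, 4.3]
grip_width: 0.691
grip_force: 34.4
```

```bash
python3 goto.py 508.6 -234.3 84 -24.7
```

```text
t 16.75 pos [ 508.7 -234.4   83.9] yaw -24.73 tilt [ 0.0002 -0.0003] force [-2.3  1.4  4.3]
offset [ 0.    -0.001 -0.001] turn z -0.001
```

Contact on the block (about 6 N). I release, rise and look.

Call:
arm_command:
  increments:
    - {"dr": [0,0,0],"offset": [0,0,0],"hand": 0.45}
    - {"dr": [0,0,0],"offset": [0,0,0],"hand": 0.6}
    - {"dr": [0,0,0],"offset": [0,0,0],"hand": 1}
    - {"dr": [0,0,0],"offset": [0,0,0],"hand": 1}
    - {"dr": [0,0,0],"offset": [0,0,0],"hand": 1}
    - {"dr": [0,0,0],"offset": [0,0,-0.2],"hand": 1}
    - {"dr": [0,0,0],"offset": [0,0,-0.35],"hand": 1}
    - {"dr": [0,0,0],"offset": [0,0,-0.35],"hand": 1}

```text
time_s: 17.55
eef_pos: [508.4, -234.1, 192.3]
ee_rot: [-0.001, 0.842, 0.539, -0.0]
force: [-0.0, -0.3, -0.0]
grip_width: 1.001
grip_force: 0.0
```

Call:
arm_command:
  increments:
    - {"dr": [0,0,0],"offset": [-0.2,0,-0.3],"hand": 1}
    - {"dr": [0,0,0],"offset": [-0.3,0,0],"hand": 1}
    - {"dr": [0,0,0],"offset": [0,0,0],"hand": 1}
    - {"dr": [0,0,0],"offset": [0,0,0],"hand": 1}

```text
time_s: 17.95
eef_pos: [483.3, -288.9, 226.9]
ee_rot: [-0.0, 0.842, 0.539, 0.0]
force: [-0.8, -0.1, 0.1]
grip_width: 1.003
grip_force: 0.0
```

```bash
python3 shot.py w10
python3 - <<'E'
from cov import *
i,c,s,a,b,g,st=cov("w10",[508.6,-234.3,96],96); print(c.round(1),np.round(s,1),round(a,1),b.round(1).tolist(),g,st)
C=np.array([508.6,-234.3]);t=np.radians(-24.7);x=np.array([np.cos(t),np.sin(t)]);y=np.array([-x[1],x[0]])
print("err along block x,y",(c-C)@x,(c-C)@y)
_,cnt,_=rect("w10",[508.6,-234.3,96]);P=onz(i,cnt[:,0].astype(float),96)[:,:2]-C
print("extent x",np.percentile(P@x,[1,99]).round(1),"y",np.percentile(P@y,[1,99]).round(1))
im,_=load("w10");u,v=proj(i,[[508.6,-234.3,90]])[0].astype(int)
cv2.imwrite("pics/w10c.png",cv2.resize(im[max(v-75,0):v+75,u-100:u+100],(800,600),interpolation=cv2.INTER_CUBIC))
E
```

```text
18.0 [ 483.6 -288.3  226.7] [-6.000e-04  8.422e-01  5.392e-01 -0.000e+00]
[ 510.2 -233.2] [48.  58.9] 155.2 [[473.3999938964844, -242.60000610351562], [526.9000244140625, -267.29998779296875], [547.0, -223.6999969482422], [493.6000061035156, -199.0]] [0.7, 0.1, 13.1, 0.2] [ 216   97   65   54 3209]
err along block x,y 0.9957364421947634 1.723486588929922
extent x [-28.3  30.4] y [-22.3  25.8]
```

View pics/w10c.png

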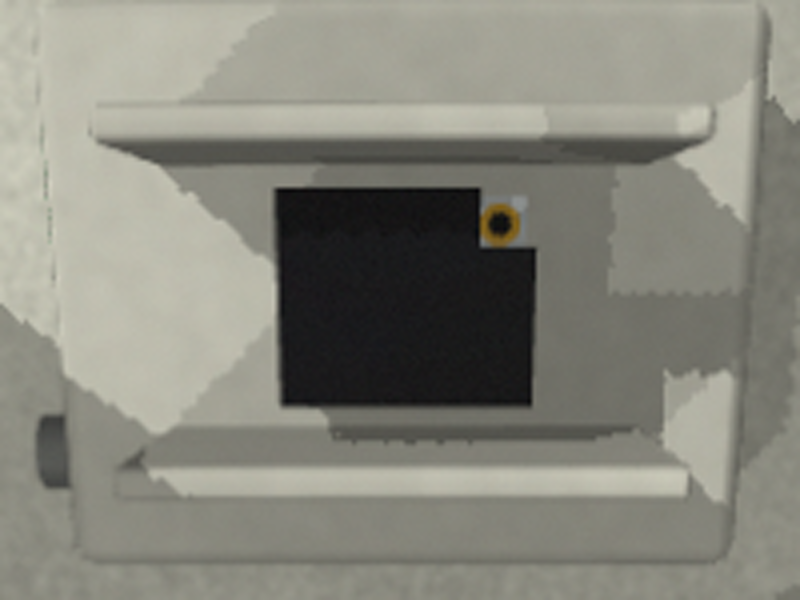

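The cover lies square between the guards with the port fully open in the notch (crop 500,223). I check the offset against the port in this same picture, which cancels camera bias.

```bash
cat > rel.py <<'E'
import sys
from bath import *
n=sys.argv[1]
im,i=load(n);u=proj(i,[[537.7,-227.3,80]])[0].astype(int)
sub=cv2.resize(im[u[1]-14:u[1]+14,u[0]-14:u[0]+14],None,fx=4,fy=4,interpolation=cv2.INTER_CUBIC)
h=cv2.cvtColor(sub,cv2.COLOR_BGR2HSV);m=((h[...,1]>110)&(h[...,2]>70)&(h[...,0]>8)&(h[...,0]<35)).astype(np.uint8)
c=max(cv2.findContours(m,0,2)[0],key=cv2.contourArea);pc,r=cv2.minEnclosingCircle(c)
px=(np.array(pc)+.5)/4-.5+u-14; port=onz(i,[px],80.0)[0,:2]
t=np.radians(-24.7);x=np.array([np.cos(t),np.sin(t)]);y=np.array([-x[1],x[0]])
C=port-23.5*x-18.5*y
print("px",px.round(1),"r",r/4,"port",port.round(1),"block centre here",C.round(1))
_,cnt,_=rect(n,[508.6,-234.3,96])
P=onz(i,cnt[:,0].astype(float),96.)[:,:2]-C
q=P@x,P@y
for a,k in zip(q,"xy"):
    lo,hi=np.percentile(a,[2,98]);print(k,lo.round(2),hi.round(2),"mid",((lo+hi)/2).round(2))
E
python3 rel.py w10
```

```text
px [271.5 105.9] r 5.427098274230957 port [ 537.7 -227.5] block centre here [ 508.6 -234.5]
x -28.37 30.26 mid 0.94
y -22.13 25.97 mid 1.92
```

The port-relative measure says the cover sits about +0.9 mm in x and +1.8 mm in y off. I confirm from another place before mending it.

Call:
arm_command:
  increments:
    - {"dr": [0,0,0],"offset": [0.17,-0.25,0],"hand": 1}
    - {"dr": [0,0,0],"offset": [0,0,0],"hand": 1}
    - {"dr": [0,0,0],"offset": [0,0,0],"hand": 1}

```text
time_s: 18.3
eef_pos: [465.2, -256.8, 227.3]
ee_rot: [0.0, 0.842, 0.54, 0.0]
force: [-0.5, 0.5, 0.2]
grip_width: 0.996
grip_force: 0.0
```

```bash
python3 shot.py w11; python3 rel.py w11; python3 goto.py 508.6 -234.3 180 -24.7
```

```text
18.35 [ 465.4 -257.4  227.3] [2.000e-04 8.419e-01 5.397e-01 0.000e+00]
px [301.4 128.8] r 5.261075019836426 port [ 537.8 -227.7] block centre here [ 508.8 -234.6]
x -28.44 30.11 mid 0.83
y -22.85 26.42 mid 1.79
t 18.35 pos [ 465.4 -257.4  227.3] yaw -24.67 tilt [ 0.0002 -0.0002] force [ 0.4 -0.6  0.5]
offset [0.325 0.247 0.394] turn z 0.001
```

Two views agree on (+0.85, +1.8) mm. I take the cover again by its x sides, lift a few mm, shift and set it down.

Call:
arm_command:
  increments:
    - {"dr": [0,0,0],"offset": [0.325,0.248,0],"hand": 1}
    - {"dr": [0,0,0],"offset": [0,0,0.3],"hand": 1}
    - {"dr": [0,0,0],"offset": [0,0,0.3],"hand": 1}
    - {"dr": [0,0,0],"offset": [0,0,0],"hand": 1}
    - {"dr": [0,0,0],"offset": [0,0,0],"hand": 1}

```text
time_s: 18.85
eef_pos: [508.7, -235.2, 156.0]
ee_rot: [0.0, 0.842, 0.539, 0.0]
force: [-0.7, -0.6, 1.0]
grip_width: 1.0
grip_force: 0.0
```

```bash
python3 goto.py 508.7 -234.4 84 -24.7
```

```text
t 18.85 pos [ 508.7 -235.2  156. ] yaw -24.74 tilt [ 0.0002 -0.0002] force [-0.7 -0.6  1. ]
offset [ 0.006 -0.003  0.6  ] turn z -0.001
```

Call:
arm_command:
  increments:
    - {"dr": [0,0,0],"offset": [0.004,0,0.3],"hand": 1}
    - {"dr": [0,0,0],"offset": [0,0,0.2],"hand": 1}
    - {"dr": [0,0,0],"offset": [0,0,0.1],"hand": 1}
    - {"dr": [0,0,0],"offset": [0,0,0],"hand": 0.8}
    - {"dr": [0,0,0],"offset": [0,0,0],"hand": 0.6}
    - {"dr": [0,0,0],"offset": [0,0,0],"hand": 0.4}
    - {"dr": [0,0,0],"offset": [0,0,0],"hand": 0}
    - {"dr": [0,0,0],"offset": [0,0,0],"hand": -1}

```text
time_s: 19.65
eef_pos: [509.1, -234.9, 85.3]
ee_rot: [0.001, 0.842, 0.539, 0.0]
force: [-2.0, 1.2, 7.2]
grip_width: 0.691
grip_force: 31.9
```

Call:
arm_command:
  increments:
    - {"dr": [0,0,0],"offset": [0,0,0],"hand": -1}
    - {"dr": [0,0,0],"offset": [0,0,0],"hand": -1}

```text
time_s: 19.85
eef_pos: [509.1, -234.9, 85.3]
ee_rot: [0.001, 0.842, 0.539, 0.0]
force: [-2.4, 0.5, 6.1]
grip_width: 0.692
grip_force: 31.9
```

```bash
python3 goto.py 508.7 -234.4 88 -24.7
```

```text
t 19.85 pos [ 509.1 -234.9   85.3] yaw -24.73 tilt [ 0.0024 -0.002 ] force [-2.4  0.5  6.1]
offset [ 0.002 -0.005 -0.022] turn z -0.001
```

Call:
arm_command:
  increments:
    - {"dr": [0,0,0],"offset": [0,0,-0.03],"hand": -1}
    - {"dr": [0,0,0],"offset": [-0.015,-0.007,-0.02],"hand": -1}
    - {"dr": [0,0,0],"offset": [0,0,0],"hand": -1}
    - {"dr": [0,0,0],"offset": [0,0,0],"hand": -1}

```text
time_s: 20.25
eef_pos: [506.9, -235.7, 89.3]
ee_rot: [0.0, 0.842, 0.539, 0.0]
force: [-0.8, -0.9, -2.5]
grip_width: 0.689
grip_force: 33.0
```

```bash
python3 goto.py 507.2 -235.6 88 -24.7; python3 shot.py w12; python3 rel.py w12
```

```text
t 20.25 pos [ 506.9 -235.7   89.3] yaw -24.74 tilt [ 0.0001 -0.    ] force [-0.8 -0.9 -2.5]
offset [0.002 0.002 0.011] turn z -0.001
20.3 [ 506.8 -235.6   89.2] [-1.000e-04  8.422e-01  5.392e-01 -0.000e+00]
px [290.2 208.4] r 8.90377140045166 port [ 537.8 -227.4] block centre here [ 508.7 -234.4]
x -157.52 165.52 mid 4.0
y -97.22 27.32 mid -34.95
```

Call:
arm_command:
  increments:
    - {"dr": [0,0,0],"offset": [0.001,0.001,0.02],"hand": -1}
    - {"dr": [0,0,0],"offset": [0,0,0.01],"hand": -1}
    - {"dr": [0,0,0],"offset": [0,0,0],"hand": -1}

```text
time_s: 20.6
eef_pos: [507.0, -235.5, 85.5]
ee_rot: [-0.0, 0.842, 0.539, -0.0]
force: [0.6, -0.9, -1.4]
grip_width: 0.691
grip_force: 33.0
```

Call:
arm_command:
  increments:
    - {"dr": [0,0,0],"offset": [0,0,0.006],"hand": -1}
    - {"dr": [0,0,0],"offset": [0,0,0],"hand": -1}

```text
time_s: 20.8
eef_pos: [507.1, -235.6, 85.4]
ee_rot: [0.0, 0.842, 0.539, -0.0]
force: [-1.7, 1.5, 4.2]
grip_width: 0.686
grip_force: 33.6
```

Contact. I release, rise and check.

Call:
arm_command:
  increments:
    - {"dr": [0,0,0],"offset": [0,0,0],"hand": 0.45}
    - {"dr": [0,0,0],"offset": [0,0,0],"hand": 0.6}
    - {"dr": [0,0,0],"offset": [0,0,0],"hand": 1}
    - {"dr": [0,0,0],"offset": [0,0,0],"hand": 1}
    - {"dr": [0,0,0],"offset": [0,0,0],"hand": 1}
    - {"dr": [0,0,0],"offset": [0,0,-0.2],"hand": 1}
    - {"dr": [0,0,0],"offset": [0,0,-0.35],"hand": 1}
    - {"dr": [0,0,0],"offset": [0,0,-0.35],"hand": 1}

```text
time_s: 21.6
eef_pos: [506.7, -235.3, 194.0]
ee_rot: [-0.001, 0.842, 0.539, -0.0]
force: [0.2, -1.1, 0.8]
grip_width: 1.001
grip_force: 0.0
```

Call:
arm_command:
  increments:
    - {"dr": [0,0,0],"offset": [-0.2,0,-0.3],"hand": 1}
    - {"dr": [0,0,0],"offset": [-0.3,0,0],"hand": 1}
    - {"dr": [0,0,0],"offset": [0,0,0],"hand": 1}
    - {"dr": [0,0,0],"offset": [0,0,0],"hand": 1}

```text
time_s: 22.0
eef_pos: [481.7, -290.1, 228.5]
ee_rot: [-0.0, 0.842, 0.539, 0.0]
force: [0.6, -0.4, -0.3]
grip_width: 1.001
grip_force: 0.0
```

```bash
python3 shot.py w13; python3 rel.py w13; python3 -c "
from cov import *
r=cov('w13',[508.6,-234.3,96],96);print('angle',r[3],r[2])"
```

```text
22.05 [ 481.9 -289.6  228.4] [-6.000e-04  8.422e-01  5.392e-01 -0.000e+00]
px [272.5 103.7] r 5.205737590789795 port [ 537.9 -227.3] block centre here [ 508.8 -234.3]
x -29.53 29.15 mid -0.19
y -24.4 23.99 mid -0.21
angle 155.24158 [48.36544418334961, 59.00503158569336]
```

The cover is centred to within about 0.2 mm and square (155.24° against 155.3°), the port is open and the gripper is clear. I hand it in.

```bash
python3 -c "
from rig import ctrl
print(ctrl.finish_job())"
```

```text
the job is handed in; nothing more can be done
None
```

The cover is on the largest dry bath's block, flush to about 0.2 mm with the probe port open in its notch; I regrasped it on the bench as asked, lifted it once more on the block to correct a 2 mm offset, and handed the job in at about 22 s.

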